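# Close and fire the marking fixture on a pump cover

### The arm

A 6-joint arm with a two-finger parallel gripper is mounted at the origin on the work surface. World frame = base frame: x ahead of the robot, y to its left, z up, the work surface at z = 0. Lengths are in mm, angles in rad, forces in N, time in s.
With the tool pointing down it reaches from about 400 to 925 mm from the base axis. Payload 12.5 kg.
Tool frame: the origin (TCP) lies on the centre line of the jaws, within the pads' length; the fingertips stand 14 mm ahead of it and the grasp point (between the pads) lies 5 mm behind it; z points along the fingers, y is the direction in which the jaws open and shut (so a half turn about z gives the same grasp; the last joint's range is limited). The gripper opens to 95 mm and grips with 3 to 60 N. Pads are 20 mm wide; open, the fingers measure 119 mm over their backs; the gripper's body (75 mm by 180 mm) begins 59 mm behind the grasp point.
Start: joints at [-0.106, 0.491, 1.559, -0, 1.092, -0.106], TCP at [625.016, 0.021, 228.661] pointing down, gripper open.
Joint ranges: [-3.1, 3.1], [-0.84, 2.19], [0.05, 2.79], [-1.13, 4.28], [0.06, 2.93], [-2.69, 2.69]. Speed limits (rad/s): [2.22, 2.22, 2.79, 3.14, 3.14, 3.14].

### API

Orientations are given as [roll, pitch, yaw] about the fixed x, y, z axes, in that order (R = Rz(yaw) Ry(pitch) Rx(roll)).
In Python, from cell import * gives the robot as it stands.
- The arm moves only by the tool play_rows, never from a script. Its argument "moves" is a list of rows, each a list of 7 numbers: the shift along the tool's x, y, z in m, then the turn, a rotation vector about the tool's x, y, z in rad, then the opening in per cent of the stroke, from 0 (shut) to 100 (fully open). In form: [[tx, ty, tz, ax, ay, az, claw], ...]. A call has 1 to 8 rows; each row shifts and turns the pose as measured when the row begins, along the tool's axes as they then stand; what a row does not reach is not made up. A row lasts 1/10 s, in which the tool goes at most 50 mm and 8.59 degrees, less where a joint would pass 70% of its speed; a pose out of reach is approached as far as the arm can. A call is refused whole if a number of a shift passes 0.05 or a number of a turn 0.15, either way. A call with a gripper value outside its range is refused whole. The fingers move at their own pace and stop on an object; the grip force is fixed at half the most. Time passes only in rows, so rows that do not move let the fingers close. It gives the time, the measured TCP pose, the force and the opening at its end, in the units of the state.
- state(): the state, without advancing time (a new reading comes with each control period).
- read_camera(name): name is "scene" or "side" or "wrist"; returns a dict with "img" (384x512x3 uint8, red, green, blue), "fx", "fy", "cx", "cy" (pixels), "k1" (the pictures are not rectified: a ray, as slopes to the right and down, at radius r is drawn at 1 + k1 r^2 times it, then the intrinsics apply), "R" (3x3) and "t" (3): a world point X has camera coordinates R X + t. Camera axes: x right, y down, z forward; pixel columns grow to the right and rows downward; lengths in mm; the calibration is good to about 2 mm. A picture is of the moment at which its call begins. There is no depth.
- job_done(): hands the job in, once; it reports no verdict.
The state is a dict: "t": time; "joints": joint angles; "qvel": joint speeds; "tau": joint torques, N m; "eef_pos": TCP position; "tcp_rot": TCP orientation; "ft_force": force on the tool from outside, world axes, zero at the start; "moment": the same for the moment, N m; "opening": opening from 0.0 (shut) to 1.0 (fully open).
Only numpy, scipy, OpenCV 4.12 (cv2) and the standard library are available. Lean on these libraries where they do the work, as an engineer would, in place of code of your own. Each camera call takes 0.05 s, during which the arm holds its last target.

### The job

Load the small pump cover (the aluminium casting with one pipe stub) into the nest of the marking fixture, its stub end away from the lid's hinge so that the stub will come up through the lid's window; lower it in, do not drop it. Then close the lid fully, swing the clamp fully down over the lid, and only then press the spring punch straight down until it trips, and let it spring back up. Leave everything else on the bench where it is.

Things in the scene. Friction and masses are not known exactly. Their poses are not given: they have to be found in the camera images.
- cover_center (a point): the pump cover, a loose bare aluminium casting, 0.16 kg (varies): flat plate 72 (x) x 46 (y) x 12 mm high with one upright pipe stub, 22 mm in diameter and 28 mm tall, on top of it (40 mm tall in all), the stub's axis 18 mm from the plate's middle along -x. The point is over the middle of the plate, 20 mm above its underside; x along the plate from the stub end to the flat end, z up
- cover_stub (a point): the middle of the cover's pipe stub, on its axis, 26 mm above the cover's underside (the stub reaches from 12 to 40 mm above the underside); the stub is the place to grip
- nest (a point): centre of the floor of the fixture's nest, 12 mm above the bench; x points from the fixture's clamp end (front) to the lid's hinge, y to its clamp side, z up. The fixture is bolted down, dark steel: base plate 190 (x, -95 to 95) x 175 (y, -67 to 108) x 12 mm; the nest is a recess 80 (x) x 54 (y) mm inside walls 8 mm high (8 mm thick). In it the cover's stub must be 18 mm from the centre towards -x, and its plate flat on the floor
- lid_hinge (a point): middle of the lid's hinge axis, 75 mm from the nest centre along the nest's +x, 30 mm above the bench. The lid is a steel plate 8 mm thick (4 mm either side of the hinge's level), 90 mm wide, from 7 to 153 mm from the hinge, then a lip 34 mm wide out to 166 mm; a window 46 mm long (71 to 117 mm from the hinge) and 40 mm wide lets the stub through; outside the window it is solid. On its outer (upper) face stands the punch barrel
- lid_bar (a point): on the lid's outer face (the top when shut), the middle of its solid front bar, 135 mm from the hinge; moves with the lid
- lid (a joint): angle of the lid, rad: 0 fully shut (flat over the nest), positive open, 1.57 upright, beyond that leaning away from the nest, stop at 2.0. Stiff hinge: stays where it is left, needs about 3 to 7 N at the front bar
- clamp_hinge (a point): hinge of the clamp, 60 mm along -x and 83 mm along +y from the nest centre, 47 mm above the bench; its axis runs along the nest's x. The clamp is a flat steel arm 18 mm wide and 10 mm thick with a black ball, 24 mm in diameter, at its end; pushing the ball over swings it
- clamp_ball (a point): centre of the clamp's ball, 72 mm from the clamp's hinge; with the clamp down it lies 60 mm along -x and 11 mm along +y from the nest centre, 47 mm above the bench
- clamp (a joint): angle of the clamp, rad: 0 fully down (level across the lid's front bar), positive open: 1.57 upright, more leans away from the fixture, stop at 2.5. Stiff: stays where it is left, needs about 2 to 4 N at the ball
- punch_top (a point): middle of the top of the spring punch's round cap, 26 mm in diameter, on the lid 42 mm from its hinge; with the lid shut it is 33 mm along the nest's +x from the nest centre, 88 mm above the bench, and the punch is pressed straight down
- punch (a joint): travel of the punch's plunger, m: 0 up at rest, 0.010 at its hard bottom stop. The force to press it climbs from 3 N to about 11 N at 3 to 5 mm; there it trips: the force collapses to about 4 N and the plunger snaps on to its stop; let go, it springs back up by itself
- flange: bystander: bigger aluminium casting, 80 x 52 x 16 mm plate with a low round boss in its middle (24 mm tall in all), no pipe stub; origin at the centre of its underside
- bearing: bystander: steel bearing ring, 60 mm outer diameter, 18 mm tall; origin at the centre of its underside
- spray_can: bystander: grey can, 66 mm in diameter, 190 mm tall, standing; origin at the centre of its underside
- oil_bottle: bystander: white bottle, 56 mm in diameter, 150 mm tall, standing; origin at the centre of its underside
- bolt_tin: bystander: open tin of bolts, 76 mm in diameter, 60 mm tall; origin at the centre of its underside
- hammer: bystander: hammer lying on the bench, about 0.3 m long and under 40 mm high; origin under it
- spanner: bystander: spanner lying flat on the bench, under 0.2 m long and 15 mm high; origin under it
There are look-alikes about, which are no part of the job. Leave any black or red look-alike of the part that bears cover_center alone.

How it is judged (in metres and radians):
On the way, in this order (a step that is already met when the one before it is completed fails the run):
1. the cover lies flat in the nest, stub end away from the lid's hinge, released, with the lid still open (horizontal distance between cover_center and nest below 0.0075 m and z of cover_center in the frame of nest below 0.0225 m and angle between the x axis of cover_center and the x axis of nest, either way round below 0.15 rad and angle between cover_center's own z axis and vertical below 0.06 rad and x of cover_stub in the frame of nest below 0 m and contact force between the fingers and cover below 0.1 N and value of joint lid above 1 rad), for 0.2 s.
2. the lid is fully shut over the cover while the clamp is still open (horizontal distance between cover_center and nest below 0.0075 m and z of cover_center in the frame of nest below 0.0225 m and angle between the x axis of cover_center and the x axis of nest, either way round below 0.15 rad and angle between cover_center's own z axis and vertical below 0.06 rad and x of cover_stub in the frame of nest below 0 m and value of joint lid below 0.05 rad and value of joint clamp above 0.8 rad), for 0.1 s.
3. the clamp is fully down over the shut lid (horizontal distance between cover_center and nest below 0.0075 m and z of cover_center in the frame of nest below 0.0225 m and angle between the x axis of cover_center and the x axis of nest, either way round below 0.15 rad and angle between cover_center's own z axis and vertical below 0.06 rad and x of cover_stub in the frame of nest below 0 m and value of joint lid below 0.05 rad and value of joint clamp below 0.1 rad), for 0.1 s.
4. the punch is pressed past its trip point with lid and clamp shut (all of step 3 and value of joint punch above 0.008 m), for 0.02 s.
At the end, for the whole second after the job is handed in: the cover rests in the nest (centre within 7.5 mm, level, turned by less than 0.15 rad, stub end away from the lid's hinge), the lid is shut (below 0.05 rad), the clamp is down (below 0.1 rad), the punch has tripped and is back up (below 2 mm) (all of step 3 and value of joint punch below 0.002 m and linear speed of cover below 0.02 m/s); the robot touches nothing.
It fails at once if the punch is fired before lid and clamp are shut (value of joint punch above 0.006 m and (value of joint lid above 0.1 rad or value of joint clamp above 0.15 rad)).
It fails at once if the cover is dropped (contact force between anything else and cover below 0.02 N and linear speed of cover above 0.6 m/s).
It fails at once if something else on the bench is shifted by more than 30 mm (distance of any of flange, bearing, spray_can, oil_bottle, bolt_tin, hammer, spanner from where it was at the start of the episode above 0.03 m).
It also fails if it takes over 72 s, if anything falls off the work surface, if the arm or the gripper's body presses on something with over 40 N, if the wrist force passes 120 N, or if a joint passes its speed limit or range.

## Working session

There is one attempt and no reset: what is moved stays moved. The work goes in short steps, Python scripts to look and compute and a tool call to move; the robot and the scene stay as the last step left them, time stands still between calls to the robot, and variables do not carry over. Pictures are saved under pics/ and viewed, and the job is handed in when it is done.

Besides the shell and the picture viewer there is one more tool, called after "Emit:" as name(argument=value, ...), one argument or row to a line, values as JSON. play_rows: Moves the arm, as the interface text tells. Its arguments: {"type":"object","properties":{"moves":{"type":"array"}},"required":["moves"]}

```bash
mkdir -p pics; ls
cat > h.py <<'E'
from cell import *
import numpy as np, cv2
def snap(n,tag):
    c=read_camera(n); cv2.imwrite(f'pics/{tag}.png',cv2.cvtColor(c['img'],cv2.COLOR_RGB2BGR))
    import pickle; pickle.dump(c,open(f'pics/{tag}.pkl','wb')); return c
def load(tag):
    import pickle; return pickle.load(open(f'pics/{tag}.pkl','rb'))
def crop(tag,x0,y0,x1,y1,s,out):
    i=cv2.imread(f'pics/{tag}.png')[y0:y1,x0:x1]
    cv2.imwrite(f'pics/{out}.png',cv2.resize(i,None,fx=s,fy=s,interpolation=cv2.INTER_CUBIC))
def ray(c,u,v):
    d=np.array([[c['fx'],0,c['cx']],[0,c['fy'],c['cy']],[0,0,1.]])
    p=cv2.undistortPoints(np.array([[[u,v]]],float),d,np.array([c['k1'],0,0,0.]))[0,0]
    R=np.array(c['R']);t=np.array(c['t']); w=R.T@np.array([p[0],p[1],1]); return -R.T@t,w/np.linalg.norm(w)
def atz(c,u,v,z):
    o,d=ray(c,u,v); return o+d*(z-o[2])/d[2]
def tri(*cs):
    A=np.zeros((3,3));b=np.zeros(3);L=[]
    for c,u,v in cs:
        o,d=ray(c,u,v);P=np.eye(3)-np.outer(d,d);A+=P;b+=P@o;L.append((o,P))
    X=np.linalg.solve(A,b); return X,[np.linalg.norm(P@(X-o)) for o,P in L]
def proj(c,X):
    R=np.array(c['R']);t=np.array(c['t']);p=R@np.array(X)+t;x,y=p[:2]/p[2];f=1+c['k1']*(x*x+y*y)
    return np.array([c['fx']*x*f+c['cx'],c['fy']*y*f+c['cy']])
E
python3 - <<'E'
from h import *
np.set_printoptions(precision=3,suppress=True)
for n in['scene','side','wrist']:
    c=snap(n,n+'0');print(n,c['fx'],c['k1'],-np.array(c['R']).T@np.array(c['t']))
print(state())
E
```

```text
pics
scene 373.4883458722503 -0.007905164299846027 [1233.828  176.38   754.216]
side 390.6605952920852 0.02579792208173744 [   5.28  -677.243  811.268]
wrist 335.82675949143095 -0.021079082872693056 [625.742  82.83  384.399]
{'t': 0.15, 'joints': array([-0.106,  0.491,  1.559, -0.   ,  1.092, -0.106]), 'qvel': array([ 0.002, -0.003, -0.   , -0.001, -0.   , -0.001]), 'tau': array([  0.   , -61.29 , -25.828,   0.069,   0.047,  -0.   ]), 'eef_pos': array([624.836,   0.035, 228.195]), 'tcp_rot': array([-3.141, -0.   ,  1.571]), 'ft_force': array([-0.395, -0.183, -0.146]), 'moment': array([-0.01 , -0.03 ,  0.012]), 'opening': 0.9992383934871426}
```

View pics/scene0.png

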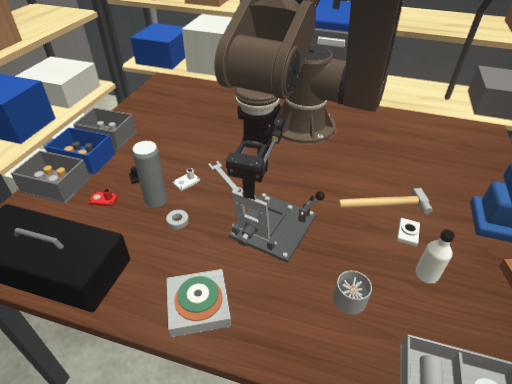

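View pics/side0.png

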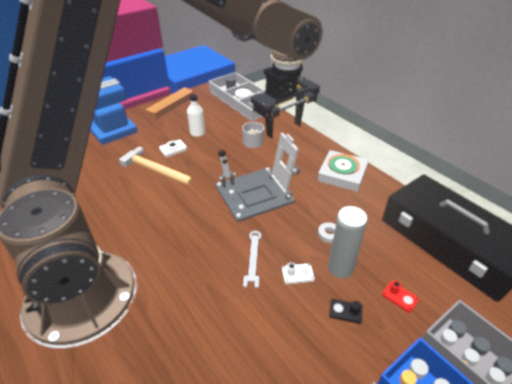

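View pics/wrist0.png

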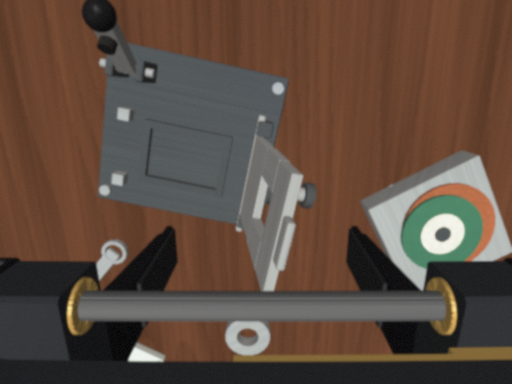

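Run:
```python
from h import *
crop('scene0',120,130,220,240,5.4,'a');crop('side0',230,220,380,330,5.3,'b');crop('scene0',210,160,340,270,5.4,'c');crop('side0',200,120,320,230,5.4,'d')
```

```text
(no output)
```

View pics/a.png

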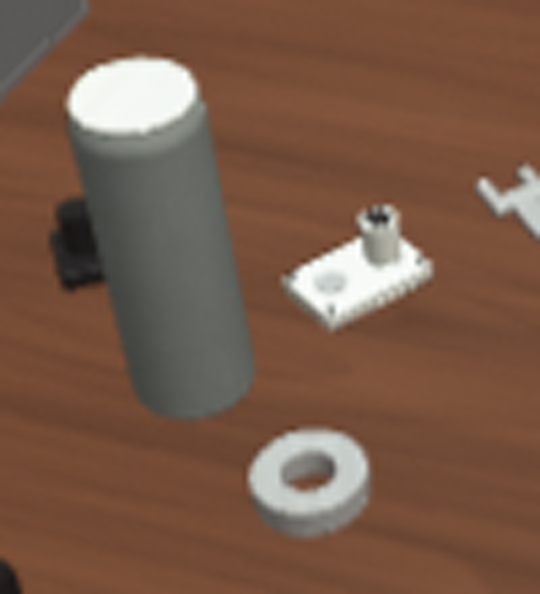

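View pics/b.png

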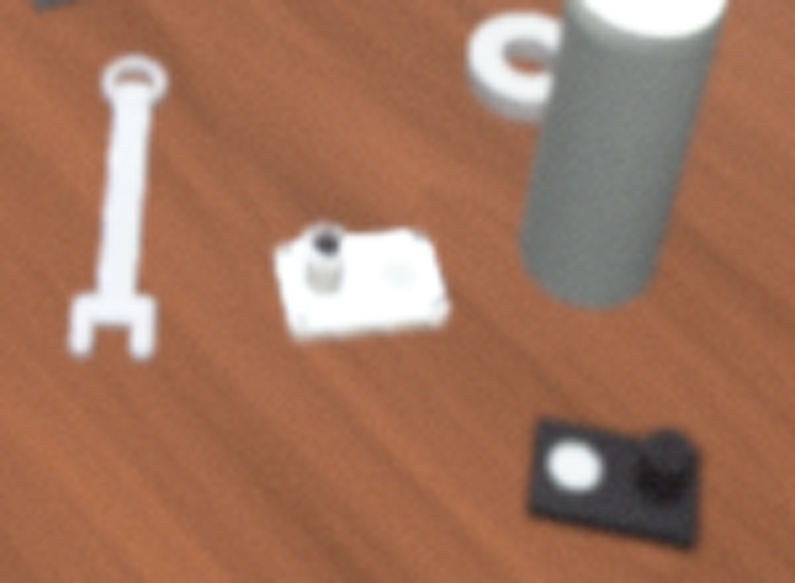

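View pics/c.png

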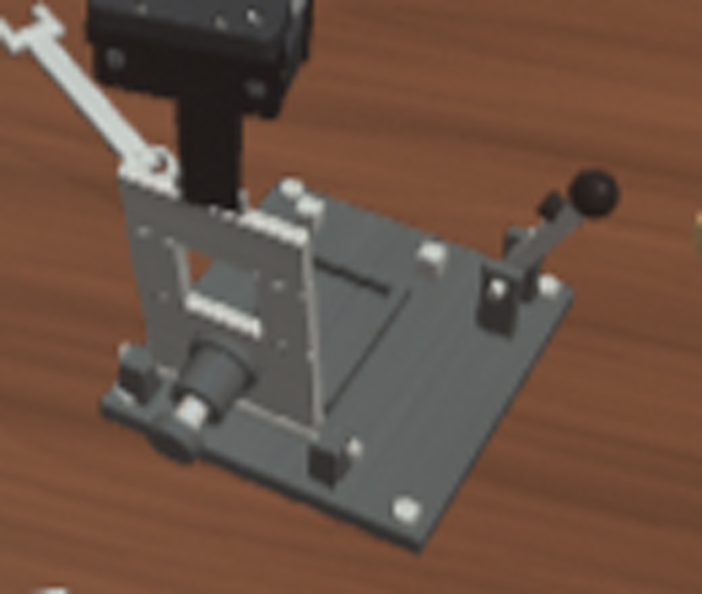

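View pics/d.png

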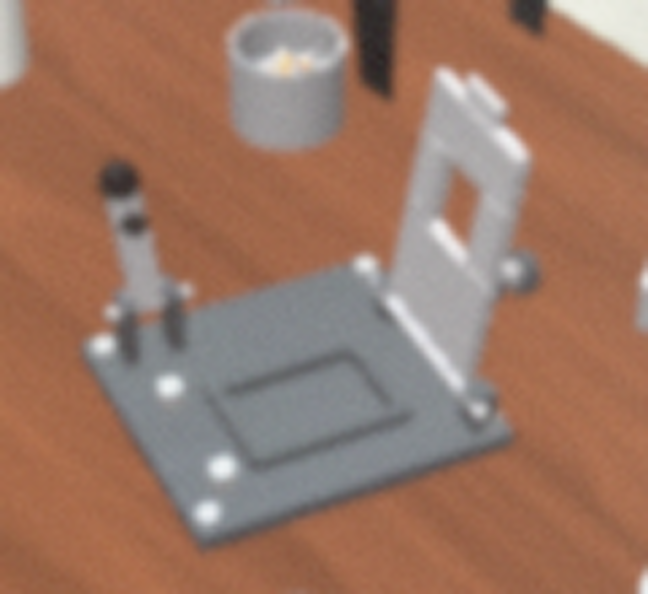

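Run:
```python
from h import *
np.set_printoptions(precision=1,suppress=True)
s,d=load('scene0'),load('side0')
f=lambda c,x0,y0,k,x,y:(c,x0+x/k,y0+y/k)
print('stub top',tri(f(s,120,130,5.4,379,217),f(d,230,220,5.3,326,240)))
print('plate corners z12 side',[atz(d,230+x/5.3,220+y/5.3,12) for x,y in[(275,248),(425,232),(447,308),(295,330)]])
print('scene',[atz(s,120+x/5.4,130+y/5.4,12) for x,y in[(395,233),(432,265),(333,318),(285,282)]])
print('ball',tri(f(s,210,160,5.4,593,194),f(d,200,120,5.4,119,180)))
crop('wrist0',80,0,330,230,3.2,'e')
```

```text
stub top (array([ 432.3, -265. ,   37.5]), [np.float64(0.5760070366432688), np.float64(0.576007036643218)])
plate corners z12 side [array([ 424.5, -240.6,   12. ]), array([ 487.2, -277.3,   12. ]), array([ 465.2, -314.9,   12. ]), array([ 401.8, -281.2,   12. ])]
scene [array([ 414.2, -265.2,   12. ]), array([ 434.4, -233.3,   12. ]), array([ 493.4, -267.3,   12. ]), array([ 473.7, -306.3,   12. ])]
ball (array([505. , 138.1, 106.9]), [np.float64(0.6029411461964765), np.float64(0.6029411461964329)])
```

View pics/e.png

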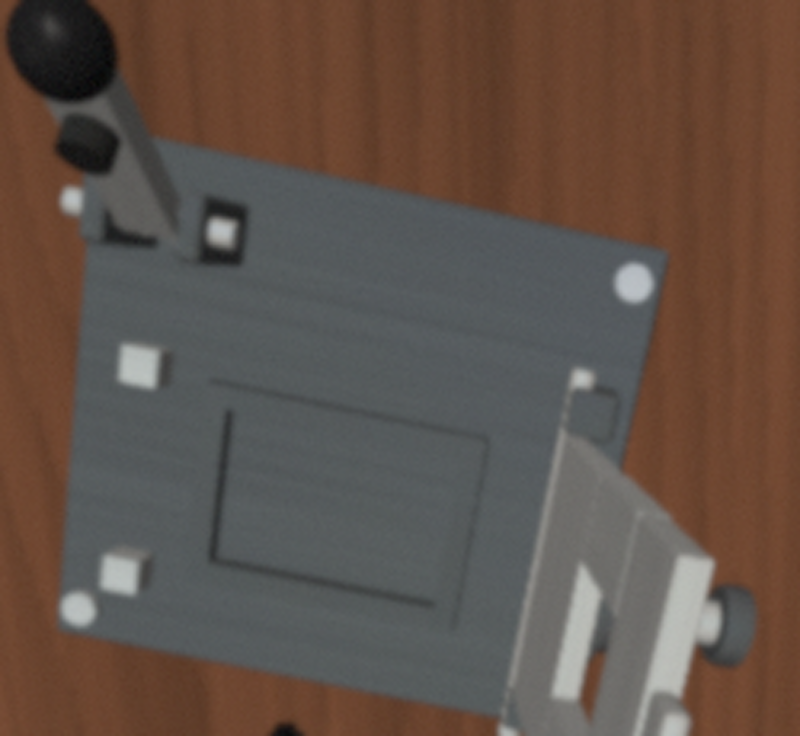

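Run:
```python
from h import *
np.set_printoptions(precision=3,suppress=True)
w=load('wrist0');print(w['R'],w['cx'],w['cy'])
g=lambda x,y,z=12:atz(w,80+x/3.2,y/3.2,z)
for p in[(665,250),(60,628),(165,140),(500,715),(88,240),(213,560),(228,410),(435,605),(490,437),(210,380)]:print(p,g(*p))
```

```text
[[ 1.    -0.    -0.002]
 [ 0.    -0.957  0.291]
 [-0.002 -0.291 -0.957]] 261.4679221339553 192.21148584565876
(665, 250) [652.868  95.194  12.   ]
(60, 628) [434.695 -35.328  12.   ]
(165, 140) [491.467 129.291  12.   ]
(500, 715) [594.989 -69.301  12.   ]
(88, 240) [462.639  98.904  12.   ]
(213, 560) [493.562  -9.785  12.   ]
(228, 410) [503.961  43.251  12.   ]
(435, 605) [572.441 -26.557  12.   ]
(490, 437) [593.812  33.872  12.   ]
(210, 380) [498.736  53.387  12.   ]
```

```bash
cat >> h.py <<'E'
from scipy.spatial.transform import Rotation as Ro
def plan(target,yaw,n,op,rd=3):
    """rows for n steps from the current pose to target (mm), tool pointing down, yaw"""
    s=state();p=np.array(s['eef_pos']);R=Ro.from_euler('xyz',s['tcp_rot'])
    Rt=Ro.from_euler('xyz',[np.pi,0,yaw]); rv=(R.inv()*Rt).as_rotvec()
    print('t',round(s['t'],2),'pos',p.round(1),'rpy',np.round(s['tcp_rot'],3),'F',np.round(s['ft_force'],1),'op',round(s['opening'],3))
    d=(np.array(target)-p)/n/1000;rows=[]
    for i in range(n):
        R_i=R*Ro.from_rotvec(rv*i/n); tl=R_i.inv().apply(d)
        rows.append([round(float(v),rd) for v in tl]+[round(float(v),3) for v in rv/n]+[op])
    print(str(rows).replace(' ',''))
E
python3 - <<'E'
from h import *
print([atz(load('side0'),230+x/5.3,220+y/5.3,0) for x,y in[(525,265),(600,305),(655,285)]])
plan((440,-262,250),2.61,8,100)
E
```

```text
[array([ 518.66472976, -314.50837682,    0.        ]), array([ 530.00142913, -352.0159401 ,    0.        ]), array([ 558.98332706, -360.06618976,    0.        ])]
t 0.15 pos [624.8   0.  228.2] rpy [-3.141 -0.     1.571] F [-0.4 -0.2 -0.1] op 0.999
[[-0.033,-0.023,-0.003,-0.0,-0.0,-0.13,100],[-0.029,-0.027,-0.003,-0.0,-0.0,-0.13,100],[-0.026,-0.031,-0.003,-0.0,-0.0,-0.13,100],[-0.022,-0.034,-0.003,-0.0,-0.0,-0.13,100],[-0.017,-0.036,-0.003,-0.0,-0.0,-0.13,100],[-0.012,-0.038,-0.003,-0.0,-0.0,-0.13,100],[-0.007,-0.039,-0.003,-0.0,-0.0,-0.13,100],[-0.002,-0.04,-0.003,-0.0,-0.0,-0.13,100]]
```

Emit:
play_rows(
  moves=[
    [-0.033,-0.023,-0.02,0,0,-0.13,100],
    [-0.029,-0.027,-0.003,0,0,-0.13,100],
    [-0.026,-0.031,0,0,0,-0.13,100],
    [-0.022,-0.034,0,0,0,-0.13,100],
    [-0.017,-0.036,0,0,0,-0.13,100],
    [-0.012,-0.038,0,0,0,-0.13,100],
    [-0.007,-0.039,0,0,0,-0.13,60],
    [-0.002,-0.04,0,0,0,-0.13,60],
  ],
)

```text
t: 0.95
eef_pos: [439.7, -269.7, 250.2]
tcp_rot: [-3.141, -0.003, 2.656]
ft_force: [0.2, 0.2, 0.8]
opening: 0.889
```

Run:
```python
from h import *
snap('wrist','w1'); plan((440,-262,220),2.61,4,60)
```

```text
t 1.0 pos [ 437.5 -273.6  250.2] rpy [-3.139e+00 -3.000e-03  2.669e+00] F [-1.5 -3.6 -0.3] op 0.848
[[0.001,0.003,0.008,-0.001,-0.001,0.015,60],[0.001,0.003,0.008,-0.001,-0.001,0.015,60],[0.001,0.003,0.008,-0.001,-0.001,0.015,60],[0.001,0.003,0.008,-0.001,-0.001,0.015,60]]
```

View pics/w1.png

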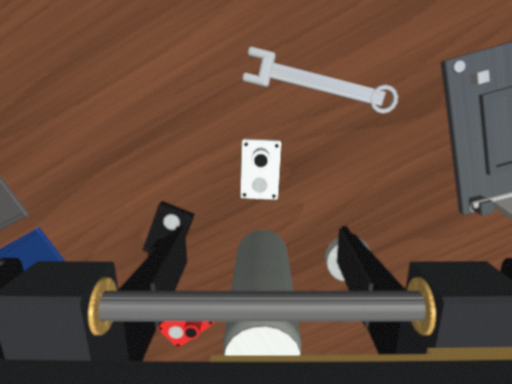

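Emit:
play_rows(
  moves=[
    [0.0,0.01,0.02,0,0,0.03,60],
    [0,0,0,0,0,0,60],
    [0,0,0,0,0,0,60],
  ],
)

```text
t: 1.3
eef_pos: [440.5, -267.1, 230.2]
tcp_rot: [-3.139, -0.003, 2.636]
ft_force: [0.3, -1.0, 0.4]
opening: 0.62
```

Run:
```python
from h import *
snap('wrist','w2'); crop('w2',210,110,310,210,6,'w2c'); print(state()['eef_pos'],state()['tcp_rot'],state()['qvel'].round(3))
```

```text
[ 440.49068038 -266.93313795  230.10187354] [-3.1392237  -0.00327439  2.63607255] [ 0.006 -0.005 -0.002  0.     0.001  0.   ]
```

View pics/w2c.png

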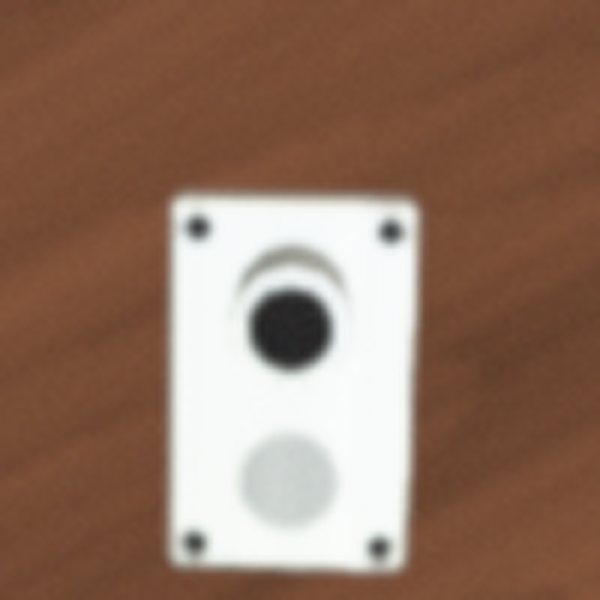

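Run:
```python
from h import *
np.set_printoptions(precision=1,suppress=True)
w=load('w2');s,d=load('scene0'),load('side0')
g=lambda x,y,z:atz(w,210+x/6,110+y/6,z)
H=np.array([g(x,y,12) for x,y in[(198,228),(390,232),(379,547),(194,544)]]);print(H)
a=(H[0]+H[1])/2;b=(H[2]+H[3])/2;print('ctr',H.mean(0),'yaw',np.arctan2(*(b-a)[1::-1]),'len',np.linalg.norm(b-a), np.linalg.norm(H[0]-H[1]))
C=np.array([g(x,y,12) for x,y in[(172,197),(418,202),(404,572),(170,568)]]);print(C,C.mean(0))
a=(C[0]+C[1])/2;b=(C[2]+C[3])/2;print('yaw',np.arctan2(*(b-a)[1::-1]))
print('stubtop',g(291,330,40))
print(tri((w,210+291/6,110+330/6),(d,230+326/5.3,220+241/5.3),(s,120+379/5.4,130+217/5.4)))
print(tri((w,210+291/6,110+330/6),(d,230+326/5.3,220+241/5.3)))
```

```text
[[ 412.3 -275.2   12. ]
 [ 430.4 -244.2   12. ]
 [ 483.9 -275.5   12. ]
 [ 465.8 -306.9   12. ]]
ctr [ 448.1 -275.4   12. ] yaw -0.53172864029992 len 62.07532258687046 35.89648180429293
[[ 405.  -276.6   12. ]
 [ 428.  -237.    12. ]
 [ 490.8 -273.6   12. ]
 [ 467.9 -313.5   12. ]] [ 447.9 -275.2   12. ]
yaw -0.5295119078164906
stubtop [ 432.7 -266.3   40. ]
(array([ 432.4, -265.6,   37.5]), [np.float64(1.1376584755035615), np.float64(0.2678421212897303), np.float64(1.2136542215622501)])
(array([ 432.6, -266.3,   37.8]), [np.float64(0.5420586471863069), np.float64(0.5420586471862666)])
```

Run:
```python
from h import *
plan((432.6,-266.2,70),2.611,5,60)
```

```text
t 1.35 pos [ 440.5 -266.9  230.1] rpy [-3.139e+00 -3.000e-03  2.636e+00] F [ 0.1 -0.9  0. ] op 0.608
[[0.001,-0.001,0.032,-0.0,-0.001,0.005,60],[0.001,-0.001,0.032,-0.0,-0.001,0.005,60],[0.001,-0.001,0.032,-0.0,-0.001,0.005,60],[0.001,-0.001,0.032,-0.0,-0.001,0.005,60],[0.001,-0.001,0.032,-0.0,-0.001,0.005,60]]
```

Emit:
play_rows(
  moves=[
    [0.006,-0.003,0.03,-0.002,-0.003,0.025,60],
    [0.001,0,0.04,0,0,0,60],
    [0,0,0.04,0,0,0,60],
    [0,0,0.035,0,0,0,60],
    [0,0,0.01,0,0,0,60],
    [0,0,0,0,0,0,60],
  ],
)

```text
t: 1.95
eef_pos: [437.4, -267.0, 75.7]
tcp_rot: [-3.14, 0.01, 2.615]
ft_force: [0.3, 0.1, 0.1]
opening: 0.601
```

Run:
```python
from h import *
plan((432.6,-266.2,29),2.611,3,60,4)
```

```text
t 1.95 pos [ 437.4 -267.    75.7] rpy [-3.14   0.01   2.615] F [0.3 0.1 0.1] op 0.601
[[0.0017,-0.0005,0.0155,-0.001,0.003,0.001,60],[0.0016,-0.0006,0.0155,-0.001,0.003,0.001,60],[0.0016,-0.0006,0.0155,-0.001,0.003,0.001,60]]
```

Emit:
play_rows(
  moves=[
    [0.004,-0.002,0.015,-0.001,0.008,0.003,60],
    [0.001,0,0.016,0,0.001,0,60],
    [0,0,0.012,0,0,0,60],
    [0,0,0,0,0,0,60],
  ],
)

```text
t: 2.35
eef_pos: [434.1, -267.7, 34.5]
tcp_rot: [-3.14, 0.007, 2.613]
ft_force: [0.1, -0.2, -0.6]
opening: 0.599
```

Run:
```python
from h import *
plan((432.6,-266.2,29),2.611,1,60,4)
```

```text
t 2.35 pos [ 434.1 -267.7   34.5] rpy [-3.14   0.007  2.613] F [ 0.1 -0.2 -0.6] op 0.599
[[0.0021,0.0006,0.0055,-0.002,0.007,0.002,60]]
```

Emit:
play_rows(
  moves=[
    [0.002,0.001,0.006,-0.002,0.007,0.002,60],
    [0,0,0,0,0,0,60],
    [0,0,0,0,0,0,0],
    [0,0,0,0,0,0,0],
    [0,0,0,0,0,0,0],
    [0,0,0,0,0,0,0],
    [0,0,0,0,0,0,0],
  ],
)

```text
t: 3.05
eef_pos: [433.7, -266.5, 30.4]
tcp_rot: [-3.141, 0.003, 2.611]
ft_force: [-0.7, 0.0, -1.2]
opening: 0.237
```

Run:
```python
from h import *
plan((432.6,-266.2,29),2.611,1,0,4)
```

```text
t 3.05 pos [ 433.7 -266.5   30.4] rpy [-3.141e+00  3.000e-03  2.611e+00] F [-0.7  0.  -1.2] op 0.237
[[0.0011,-0.0003,0.0014,-0.0,0.003,0.0,0]]
```

Emit:
play_rows(
  moves=[
    [0,0,-0.01,0,0.002,0,0],
    [0,0,-0.03,0,0,0,0],
    [0,0,-0.045,0,0,0,0],
    [0,0,-0.045,0,0,0,0],
    [0,0,-0.045,0,0,0,0],
    [0,0,-0.045,0,0,0,0],
    [0,0,-0.03,0,0,0,0],
  ],
)

```text
t: 3.75
eef_pos: [431.2, -264.6, 289.4]
tcp_rot: [3.14, -0.01, 2.611]
ft_force: [0.2, -0.6, -1.6]
opening: 0.225
```

Run:
```python
from h import *
plan((515,14,290),2.933,8,0)
```

```text
t 3.75 pos [ 431.2 -264.6  289.4] rpy [ 3.14  -0.01   2.611] F [ 0.2 -0.6 -1.6] op 0.225
[[0.009,0.035,0.0,0.0,-0.001,-0.04,0],[0.007,0.036,0.0,0.0,-0.001,-0.04,0],[0.006,0.036,0.0,0.0,-0.001,-0.04,0],[0.004,0.036,-0.0,0.0,-0.001,-0.04,0],[0.003,0.036,-0.0,0.0,-0.001,-0.04,0],[0.001,0.036,-0.0,0.0,-0.001,-0.04,0],[-0.0,0.036,-0.0,0.0,-0.001,-0.04,0],[-0.002,0.036,-0.0,0.0,-0.001,-0.04,0]]
```

Emit:
play_rows(
  moves=[
    [0.009,0.035,0,0,-0.002,-0.04,0],
    [0.007,0.036,0,0,-0.002,-0.04,0],
    [0.006,0.036,0,0,-0.002,-0.04,0],
    [0.004,0.036,0,0,-0.001,-0.04,0],
    [0.003,0.036,0,0,-0.001,-0.04,0],
    [0.001,0.036,0,0,-0.001,-0.04,0],
    [0,0.036,0,0,-0.001,-0.04,0],
    [-0.002,0.03,0,0,-0.001,-0.04,0],
  ],
)

```text
t: 4.55
eef_pos: [512.1, 14.7, 300.2]
tcp_rot: [-3.139, 0.012, 2.936]
ft_force: [-0.9, -0.0, -1.6]
opening: 0.222
```

Emit:
play_rows(
  moves=[
    [0,0,0,0,0,0,0],
    [0,0,0,0,0,0,0],
  ],
)

```text
t: 4.75
eef_pos: [511.7, 18.0, 300.9]
tcp_rot: [-3.14, 0.011, 2.942]
ft_force: [-0.2, -0.3, -1.9]
opening: 0.223
```

Run:
```python
from h import *
snap('wrist','w3');plan((515,14,290),2.933,1,0)
```

```text
t 4.8 pos [511.7  17.7 301. ] rpy [-3.14   0.012  2.941] F [-0.  -0.3 -2.3] op 0.226
[[-0.004,-0.003,0.011,-0.002,0.012,0.008,0]]
```

View pics/w3.png

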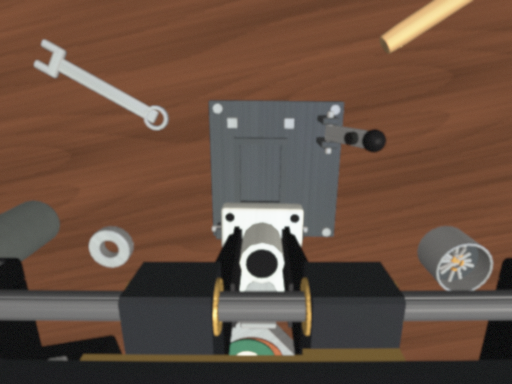

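Run:
```python
from h import *
crop('w3',195,85,355,245,5,'w3c')
crop('w3',195,195,325,285,6,'w3d')
```

```text
(no output)
```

View pics/w3c.png

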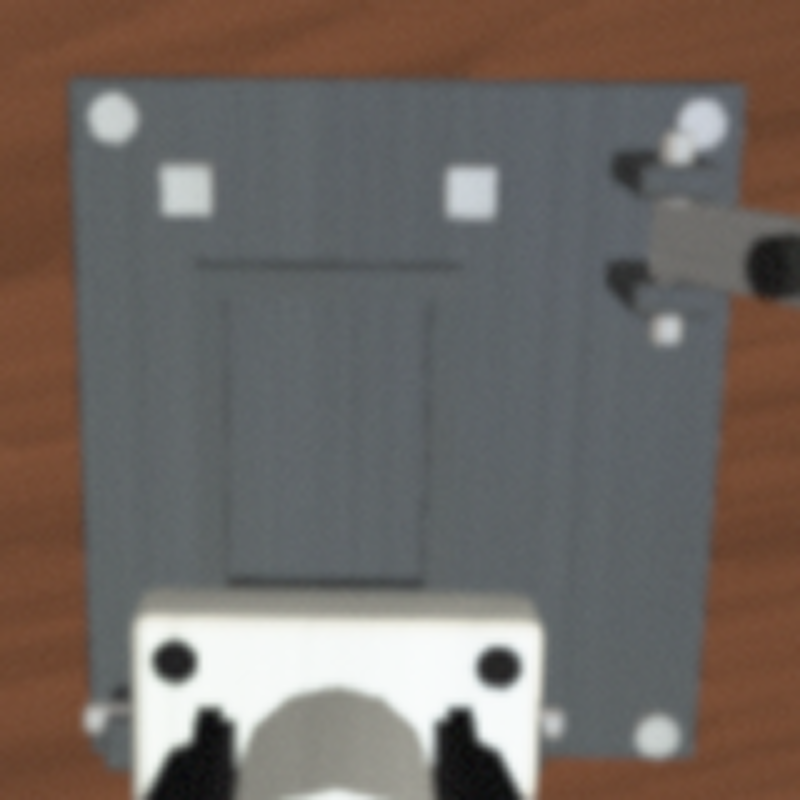

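View pics/w3d.png

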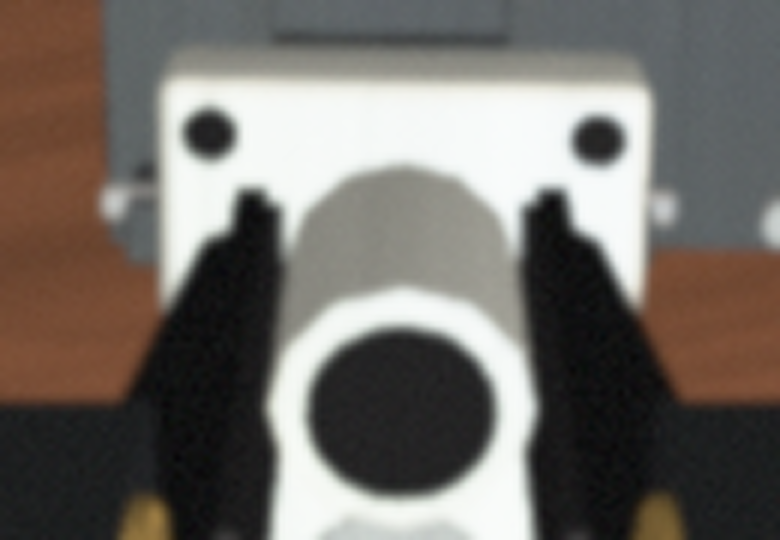

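Run:
```python
from h import *
np.set_printoptions(precision=1,suppress=True)
w=load('w3');g=lambda x,y,z:atz(w,195+x/5,85+y/5,z)[:2]
def fit(N,W):
    N=np.array(N,float);W=np.array(W);n=N-N.mean(0);v=W-W.mean(0)
    a=np.arctan2((n[:,0]*v[:,1]-n[:,1]*v[:,0]).sum(),(n*v).sum());R=np.array([[np.cos(a),-np.sin(a)],[np.sin(a),np.cos(a)]])
    o=W.mean(0)-R@N.mean(0);print('yaw',round(a,4),'o',o,'res',(W-(o+N@R.T)).round(1).tolist())
for z in(12,):
    fit([(-95,-67),(-95,108),(95,108)],[g(70,80,z),g(745,85,z),g(693,757,z)])
print('floor bottom corners z12',g(230,582,12),g(422,582,12)); 
print('wall top-left z20',g(195,264,20),g(462,264,20),'z12',g(195,264,12),g(462,264,12))
w0=load('wrist0');g0=lambda x,y,z:atz(w0,80+x/3.2,y/3.2,z)[:2]
fit([(95,108),(-95,-67)],[g0(665,250,12),g0(60,628,12)])
# screws: bolt heads
for p,q in [((112,118),(78,608)),((657,737),(633,283)),]: print('screw',g(*p,16),g0(*q,16))
for p,q in [((187,190),(122,575)),((471,192),(138,367))]: print('stop pads',tri((w,195+p[0]/5,85+p[1]/5),(w0,80+q[0]/3.2,q[1]/3.2)))
p,q=(112,118),(78,608);print(tri((w,195+p[0]/5,85+p[1]/5),(w0,80+q[0]/3.2,q[1]/3.2)))
p,q=(657,737),(633,283);print(tri((w,195+p[0]/5,85+p[1]/5),(w0,80+q[0]/3.2,q[1]/3.2)))
o,y=np.array([539.3,9.5]),-.2085
R=np.array([[np.cos(y),-np.sin(y)],[np.sin(y),np.cos(y)]])
for p in[(112,118),(657,737)]: print('screw nest',R.T@(g(*p,14)-o))
for p in[(78,608),(633,283)]: print('screw nest w0',R.T@(g0(*p,14)-o))
h=[g for g in [atz(w,195+x/6,195+y/6,283) for x,y in[(209,134),(598,139)]]];v=h[1]-h[0];print('cover yaw vs tool',np.arctan2(v[1],v[0])-np.pi/2, state()['tcp_rot'][2]-np.pi)
```

```text
yaw -0.2076 o [539.8   9.8] res [[0.9, 1.2], [0.3, -0.8], [-1.2, -0.3]]
floor bottom corners z12 [574.8 -24.2] [585.4  28.4]
wall top-left z20 [485.2 -13.2] [498.9  54.7] z12 [486.2 -14.1] [500.2  55.1]
yaw -0.2052 o [539.6   9.9] res [[-1.7, -1.0], [1.7, 1.0]]
screw [445.1 -26.1] [444.4 -26.5]
screw [643.5  85.8] [642.3  84.8]
stop pads (array([466. , -11. ,  25.8]), [np.float64(0.6830735323526428), np.float64(0.6830735323527407)])
stop pads (array([480.5,  59.3,  27.1]), [np.float64(0.5018850768590416), np.float64(0.5018850768590588)])
(array([445.1, -26. ,  17.6]), [np.float64(0.07726073412237366), np.float64(0.07726073412231965)])
(array([642.1,  85.1,  19.1]), [np.float64(0.3657619085540226), np.float64(0.3657619085540188)])
screw nest [-84.6 -54.6]
screw nest [87.  96.6]
screw nest w0 [-86.3 -55.7]
screw nest w0 [85.3 95. ]
cover yaw vs tool -0.2131015863493082 -0.20049262252878997
```

Run:
```python
from h import *
w=load('w3');s=state();p=np.array(s['eef_pos']);R=Ro.from_euler('xyz',s['tcp_rot'])
X=atz(w,195+401/6,195+411/6,p[2]+9.6);print('stub in tool',R.inv().apply(X-p))
plan((523.4,13.5,120),2.946,5,0)
```

```text
stub in tool [ 1.02901445  0.88666061 -9.61420834]
t 4.8 pos [511.7  17.7 301. ] rpy [-3.14   0.012  2.941] F [-0.  -0.3 -2.3] op 0.226
[[-0.002,-0.0,0.036,-0.0,0.002,-0.001,0],[-0.002,-0.0,0.036,-0.0,0.002,-0.001,0],[-0.002,-0.0,0.036,-0.0,0.002,-0.001,0],[-0.002,-0.0,0.036,-0.0,0.002,-0.001,0],[-0.002,-0.0,0.036,-0.0,0.002,-0.001,0]]
```

Emit:
play_rows(
  moves=[
    [-0.008,-0.001,0.03,-0.002,0.01,-0.004,0],
    [-0.003,0,0.04,0,0.002,0,0],
    [-0.001,0,0.045,0,0,0,0],
    [-0.001,0,0.045,0,0,0,0],
    [0,0,0.02,0,0,0,0],
    [0,0,0,0,0,0,0],
  ],
)

```text
t: 5.4
eef_pos: [525.0, 7.3, 118.7]
tcp_rot: [3.141, 0.005, 2.935]
ft_force: [0.0, 0.6, -1.8]
opening: 0.224
```

Run:
```python
from h import *
plan((523.4,13.5,70),2.946,3,0,4)
```

```text
t 5.4 pos [525.    7.3 118.7] rpy [3.141 0.005 2.935] F [ 0.   0.6 -1.8] op 0.224
[[0.001,0.0019,0.0162,0.0,0.002,-0.004,0],[0.001,0.0019,0.0162,0.0,0.002,-0.004,0],[0.001,0.0019,0.0162,0.0,0.002,-0.004,0]]
```

Emit:
play_rows(
  moves=[
    [0.002,0.006,0.02,0,0.004,-0.011,0],
    [0.0,0,0.02,0,0.001,0,0],
    [0,0,0.005,0,0,0,0],
    [0,0,0,0,0,0,0],
  ],
)

```text
t: 5.8
eef_pos: [526.2, 10.4, 77.0]
tcp_rot: [3.141, 0.004, 2.941]
ft_force: [-0.6, 0.1, -1.7]
opening: 0.224
```

Run:
```python
from h import *
plan((523.4,13.5,60),2.946,1,0,4)
```

```text
t 5.8 pos [526.2  10.4  77. ] rpy [3.141 0.004 2.941] F [-0.6  0.1 -1.7] op 0.224
[[0.0034,0.0025,0.017,0.0,0.004,-0.005,0]]
```

Emit:
play_rows(
  moves=[
    [0.004,0.003,0.012,0,0.004,-0.005,0],
    [0,0,0,0,0,0,0],
    [0,0,0,0,0,0,0],
  ],
)

```text
t: 6.1
eef_pos: [523.9, 13.8, 67.0]
tcp_rot: [3.141, 0.004, 2.946]
ft_force: [0.7, -0.3, -2.4]
opening: 0.225
```

Run:
```python
from h import *
snap('side','s1');crop('s1',190,110,330,230,5.4,'s1c');snap('wrist','w4')
plan((523.4,13.5,60),2.946,1,0,4)
```

```text
t 6.2 pos [523.7  13.8  66.9] rpy [3.141 0.004 2.946] F [ 0.1 -0.9 -0.8] op 0.223
[[0.0003,-0.0004,0.0069,0.001,0.004,-0.0,0]]
```

View pics/s1c.png

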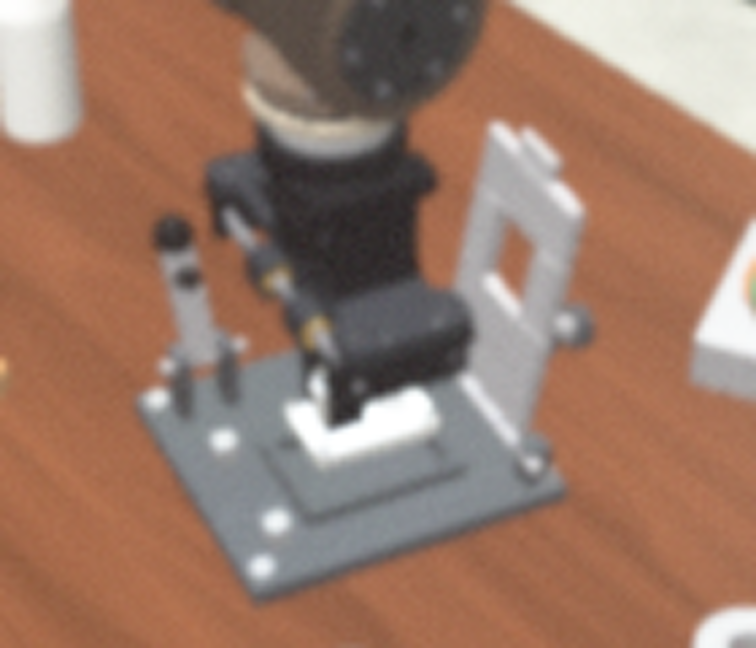

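View pics/w4.png

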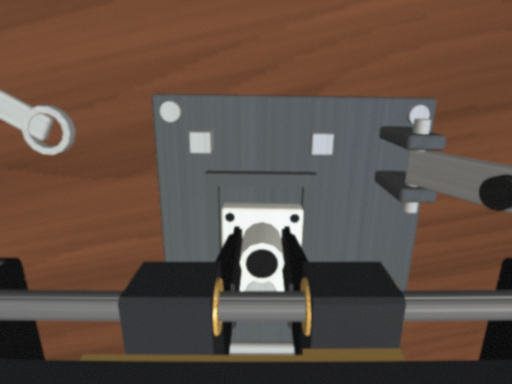

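Run:
```python
from h import *
crop('w4',200,160,330,280,6,'w4c')
```

```text
(no output)
```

View pics/w4c.png

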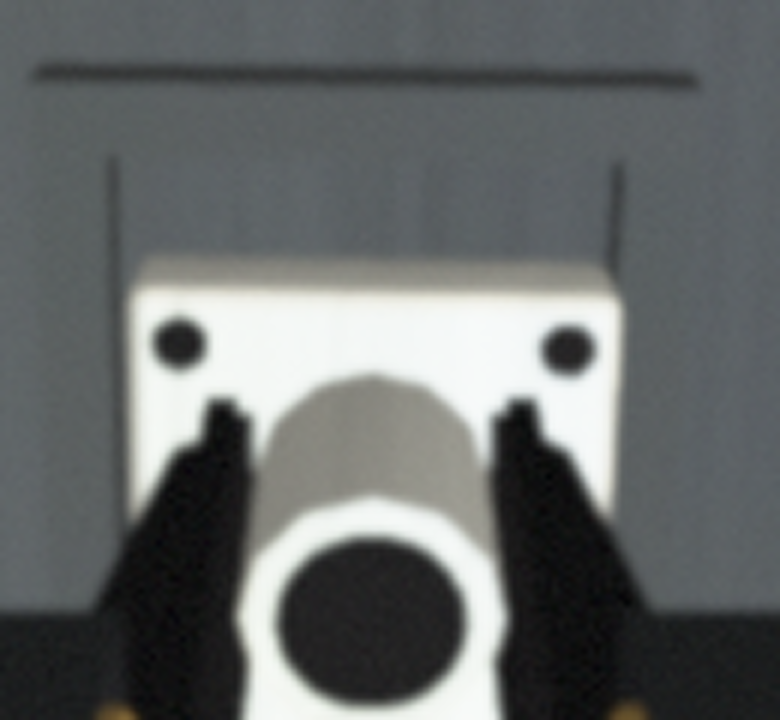

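Run:
```python
from h import *
np.set_printoptions(precision=2,suppress=True)
w=load('w4');g=lambda x,y,z:atz(w,200+x/6,160+y/6,z)[:2]
z=66.9-30.4+12
y=-.208;R=np.array([[np.cos(y),-np.sin(y)],[np.sin(y),np.cos(y)]]);o=np.array([539.9,10.])
for n,p in dict(pl=g(130,292,z),pr=g(622,300,z),h1=g(180,343,z),h2=g(568,350,z),n1=g(113,157,12),n2=g(618,162,12),n120=g(113,157,20),n220=g(618,162,20),f1=g(38,72,12),f2=g(693,80,12)).items():print(n,R.T@(p-o))
```

```text
pl [-35.58 -21.38]
pr [-35.33  23.91]
h1 [-30.61 -16.86]
h2 [-30.34  19.14]
n1 [-37.92 -27.29]
n2 [-38.    27.75]
n120 [-40.23 -26.27]
n220 [-40.31  26.69]
f1 [-47.34 -35.13]
f2 [-47.29  35.39]
```

Emit:
play_rows(
  moves=[
    [0,-0.001,0.008,0,0.004,0,0],
    [0,0,0.008,0,0,0,0],
    [0,0,0,0,0,0,0],
  ],
)

```text
t: 6.5
eef_pos: [523.9, 12.7, 50.2]
tcp_rot: [3.141, 0.001, 2.946]
ft_force: [0.3, -0.4, -1.5]
opening: 0.226
```

Run:
```python
from h import *
plan((523.4,12.6,42.4),2.946,1,0,4)
```

```text
t 6.5 pos [523.9  12.7  50.2] rpy [3.141e+00 1.000e-03 2.946e+00] F [ 0.3 -0.4 -1.5] op 0.226
[[0.0004,-0.0002,0.0078,0.001,0.001,0.0,0]]
```

Emit:
play_rows(
  moves=[
    [0.001,0,0.005,0,0.001,0,0],
    [0,0,0.002,0,0,0,0],
    [0,0,0.001,0,0,0,0],
  ],
)

```text
t: 6.8
eef_pos: [522.7, 12.9, 42.2]
tcp_rot: [3.141, -0.001, 2.946]
ft_force: [-7.9, -0.0, 36.2]
opening: 0.224
```

Emit:
play_rows(
  moves=[
    [0,0,0.002,0,0,0,0],
    [0,0,0,0,0,0,0],
  ],
)

```text
t: 7.0
eef_pos: [522.9, 12.9, 42.9]
tcp_rot: [3.141, 0.001, 2.946]
ft_force: [0.9, 0.1, -1.5]
opening: 0.223
```

Emit:
play_rows(
  moves=[
    [0,0,0.001,0,0,0,0],
    [0,0,0,0,0,0,45],
    [0,0,0,0,0,0,45],
    [0,0,0,0,0,0,45],
    [0,0,0,0,0,0,45],
  ],
)

```text
t: 7.5
eef_pos: [523.3, 12.9, 41.8]
tcp_rot: [3.141, 0.002, 2.946]
ft_force: [-0.5, -0.6, -0.0]
opening: 0.441
```

Emit:
play_rows(
  moves=[
    [0,0,-0.01,0,0,0,45],
    [0,0,-0.03,0,0,0,45],
    [0,0,-0.045,0,0,0,45],
    [0,0,-0.045,0,0,0,45],
    [0,0,-0.045,0,0,0,45],
    [0,0,-0.045,0,0,0,30],
    [0,0,-0.02,0,0,0,0],
    [0,0,0,0,0,0,0],
  ],
)

```text
t: 8.3
eef_pos: [521.4, 12.9, 295.5]
tcp_rot: [3.141, 0.002, 2.946]
ft_force: [0.5, 0.0, -0.7]
opening: 0.254
```

Run:
```python
from h import *
snap('side','s2');snap('wrist','w5');snap('scene','c2');crop('w5',200,90,400,240,4,'w5c');crop('s2',190,110,330,230,5.4,'s2c');crop('c2',210,160,340,270,5.4,'c2c')
print(state()['eef_pos'],state()['tcp_rot'])
```

```text
[520.47198375  12.99275172 291.34900931] [ 3.14135022 -0.0044847   2.94611166]
```

View pics/w5c.png

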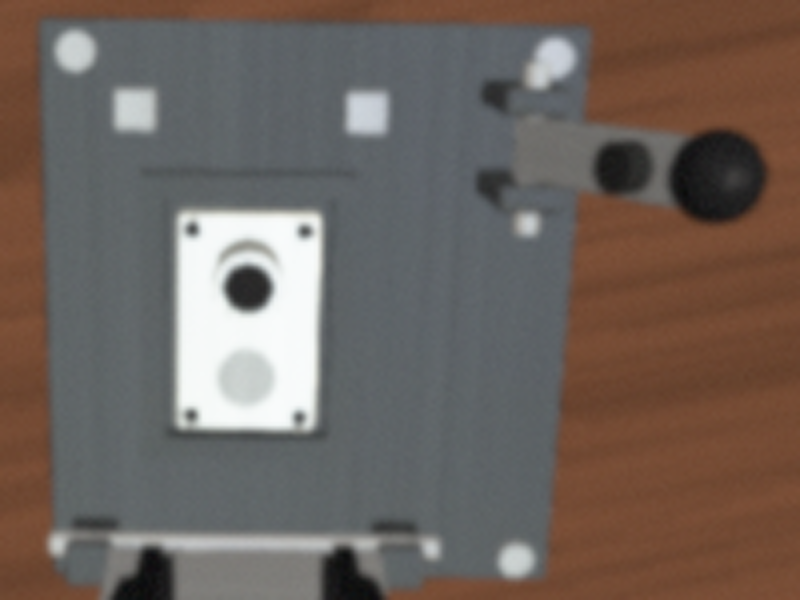

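View pics/s2c.png

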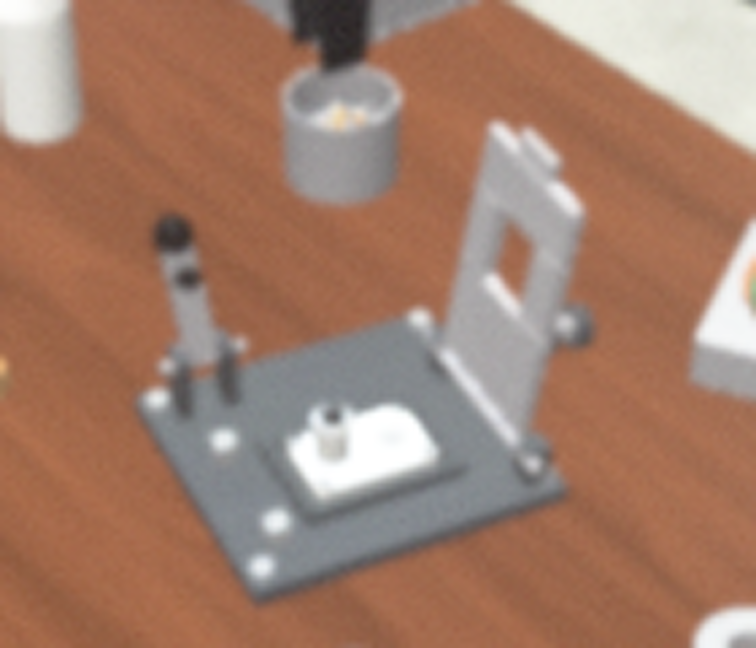

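View pics/c2c.png

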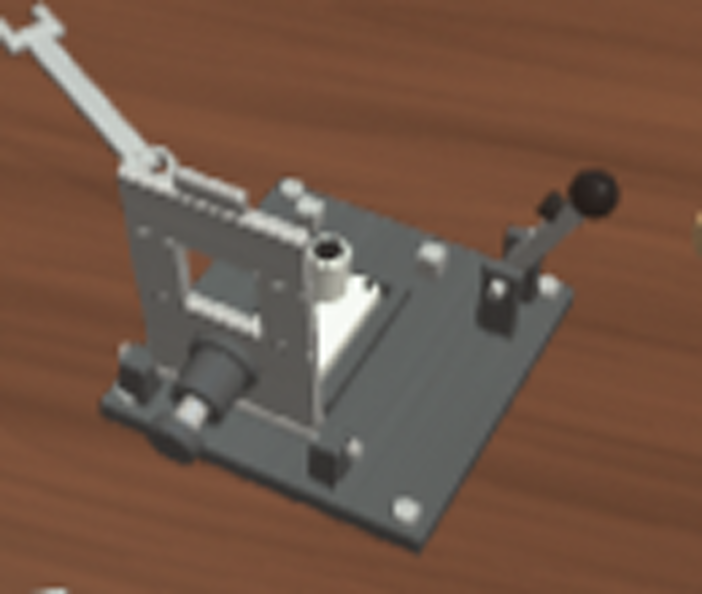

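```bash
cat >> h.py <<'E'
NY=-.208;NO=np.array([539.9,10.,0]);NR=np.array([[np.cos(NY),-np.sin(NY),0],[np.sin(NY),np.cos(NY),0],[0,0,1]])
def n2w(p): return NO+NR@np.array(p,float)   # nest axes, z = world z
def w2n(p): return NR.T@(np.array(p,float)-NO)
E
python3 - <<'E'
from h import *
np.set_printoptions(precision=1,suppress=True)
s,d,w=load('c2'),load('s2'),load('w5')
X,e=tri((d,190+543/5.4,110+148/5.4),(s,210+211/5.4,160+183/5.4));print('lip mid',w2n(X),e)
X,e=tri((d,190+494/5.4,110+126/5.4),(s,210+304/5.4,160+240/5.4));print('corner y+',w2n(X),e)
X,e=tri((d,190+582/5.4,110+213/5.4),(s,210+122/5.4,160+172/5.4));print('corner y-',w2n(X),e)
X,e=tri((d,190+173/5.4,110+232/5.4),(s,210+593/5.4,160+194/5.4));print('ball',w2n(X),e)
X,e=tri((w,200+718/4,90+175/4),(s,210+593/5.4,160+194/5.4));print('ball',w2n(X),e)
g=lambda x,y,z:atz(w,200+x/4,90+y/4,z)
H=np.array([g(*p,24) for p in[(192,230),(305,232),(299,418),(191,415)]]);print('cover',w2n(H.mean(0)))
print('stub',w2n(g(248,288,52)))
E
```

```text
lip mid [102.7  -0.1 188.9] [np.float64(1.5805891003554156), np.float64(1.5805891003554122)]
corner y+ [100.1  44.4 175.8] [np.float64(0.06988120077617573), np.float64(0.06988120077617067)]
corner y- [102.3 -43.6 175.7] [np.float64(1.066164405371789), np.float64(1.066164405371831)]
ball [-60.1 118.4 107.6] [np.float64(0.2925603703435705), np.float64(0.2925603703434925)]
ball [-60.2 118.8 107.9] [np.float64(0.14354497937837588), np.float64(0.14354497937837254)]
cover [ 0.4  0.1 24. ]
stub [-17.9   0.2  52. ]
```

Run:
```python
from h import *
print(n2w([130,-4,285]));plan(n2w([130,-4,285]),2.934,5,0)
```

```text
[666.27195047 -20.75922842 285.        ]
t 8.45 pos [520.5  13.  291.3] rpy [ 3.141 -0.004  2.946] F [-0.3 -0.8  0.5] op 0.132
[[-0.03,-0.001,0.001,0.0,-0.001,0.002,0],[-0.03,-0.001,0.001,0.0,-0.001,0.002,0],[-0.03,-0.001,0.001,0.0,-0.001,0.002,0],[-0.03,-0.001,0.001,0.0,-0.001,0.002,0],[-0.03,-0.001,0.001,0.0,-0.001,0.002,0]]
```

Emit:
play_rows(
  moves=[
    [-0.03,-0.001,0,0,-0.002,0.004,0],
    [-0.03,-0.001,0,0,-0.002,0.004,0],
    [-0.03,-0.001,0,0,-0.001,0.002,0],
    [-0.03,-0.001,0,0,0,0.002,0],
    [-0.032,-0.001,0,0,0,0,0],
    [0,0,0,0,0,0,0],
  ],
)

```text
t: 9.05
eef_pos: [670.3, -23.4, 278.2]
tcp_rot: [-3.14, -0.018, 2.934]
ft_force: [-1.5, -0.2, -0.8]
opening: 0.005
```

Run:
```python
from h import *
print(w2n(state()['eef_pos']));plan(n2w([132,-4,180]),2.934,3,0)
```

```text
[134.46901775  -5.72452312 278.15909044]
t 9.05 pos [670.3 -23.4 278.2] rpy [-3.14  -0.018  2.934] F [-1.5 -0.2 -0.8] op 0.005
[[0.0,0.001,0.033,-0.0,-0.006,-0.0,0],[0.0,0.001,0.033,-0.0,-0.006,-0.0,0],[0.001,0.001,0.033,-0.0,-0.006,-0.0,0]]
```

Emit:
play_rows(
  moves=[
    [0,0.001,0.03,0,-0.012,0,0],
    [0,0,0.03,0,-0.005,0,0],
    [0,0,0.03,0,0,0,0],
    [0,0,0.007,0,0,0,0],
    [0,0,0,0,0,0,0],
  ],
)

```text
t: 9.55
eef_pos: [665.7, -21.7, 170.1]
tcp_rot: [-3.139, -0.013, 2.934]
ft_force: [0.1, -0.1, 0.4]
opening: -0.0
```

```bash
cat >> h.py <<'E'
def st():
    s=state();print('t',round(s['t'],2),'nest',w2n(s['eef_pos']).round(1),'rpy',np.round(s['tcp_rot'],3),'F',(NR.T@np.array(s['ft_force'])).round(1),'op',round(s['opening'],3))
def lidpts(r=143,n=16,t0=1.74):
    for th in np.linspace(t0,0,n+1): print(round(th,2),np.round([75-r*np.cos(th)+4*np.sin(th)+10,30+r*np.sin(th)+4*np.cos(th)+14],1))
E
python3 - <<'E'
from h import *
st();lidpts()
E
```

```text
t 9.55 nest [129.6  -5.1 170.1] rpy [-3.139 -0.013  2.934] F [ 0.1 -0.1  0.4] op -0.0
1.74 [113.  184.3]
1.63 [ 97.6 186.5]
1.52 [ 82.1 187. ]
1.41 [ 66.6 185.9]
1.3 [ 51.3 183. ]
1.2 [ 36.4 178.5]
1.09 [ 22.1 172.5]
0.98 [  8.5 164.9]
0.87 [ -4.2 155.9]
0.76 [-15.8 145.5]
0.65 [-26.2 134. ]
0.54 [-35.3 121.4]
0.44 [-43.  107.9]
0.33 [-49.2  93.6]
0.22 [-53.8  78.8]
0.11 [-56.7  63.5]
0.0 [-58.  48.]
```

Emit:
play_rows(
  moves=[
    [0.016,0.001,-0.006,0,-0.008,0,0],
    [0.016,0,-0.005,0,-0.002,0,0],
    [0.016,0,-0.004,0,0,0,0],
    [0.016,0,0,0,0,0,0],
  ],
)

```text
t: 9.95
eef_pos: [604.4, -7.7, 188.4]
tcp_rot: [-3.14, 0.003, 2.933]
ft_force: [4.6, -0.7, -2.2]
opening: 0.006
```

Run:
```python
from h import *
st()
```

```text
t 9.95 nest [ 66.7  -4.  188.4] rpy [-3.140e+00  3.000e-03  2.933e+00] F [ 4.6  0.3 -2.2] op 0.006
```

Emit:
play_rows(
  moves=[
    [0.015,0,0.006,0,0,0,0],
    [0.015,0,0.005,0,0,0,0],
    [0.014,0,0.007,0,0,0,0],
    [0.013,0,0.008,0,0,0,0],
  ],
)

```text
t: 10.35
eef_pos: [550.6, 3.9, 169.5]
tcp_rot: [-3.141, 0.02, 2.934]
ft_force: [1.2, -1.3, 1.7]
opening: 0.008
```

Run:
```python
from h import *
st()
```

```text
t 10.35 nest [ 11.8  -3.8 169.5] rpy [-3.141  0.02   2.934] F [ 1.5 -1.1  1.7] op 0.008
```

Emit:
play_rows(
  moves=[
    [0.016,0,0.012,0,0.01,0,0],
    [0.012,0,0.011,0,0.008,0,0],
    [0.01,0,0.012,0,0.003,0,0],
    [0.009,0,0.012,0,0,0,0],
  ],
)

```text
t: 10.75
eef_pos: [506.4, 13.4, 127.4]
tcp_rot: [3.141, 0.011, 2.934]
ft_force: [1.4, -1.4, 1.0]
opening: 0.005
```

Run:
```python
from h import *
st()
```

```text
t 10.75 nest [-33.5  -3.6 127.4] rpy [3.141 0.011 2.934] F [ 1.6 -1.1  1. ] op 0.005
```

Emit:
play_rows(
  moves=[
    [0.01,0,0.018,0,0.006,0,0],
    [0.008,0,0.015,0,0.004,0,0],
    [0.005,0,0.015,0,0,0,0],
    [0.003,0,0.014,0,0,0,0],
  ],
)

```text
t: 11.15
eef_pos: [483.1, 18.8, 68.9]
tcp_rot: [3.141, 0.011, 2.935]
ft_force: [0.1, 0.2, 0.6]
opening: 0.005
```

Run:
```python
from h import *
st();snap('side','s3');crop('s3',190,110,330,230,5.4,'s3c')
```

```text
t 11.15 nest [-57.4  -3.1  68.9] rpy [3.141 0.011 2.935] F [0.  0.2 0.6] op 0.005
```

View pics/s3c.png

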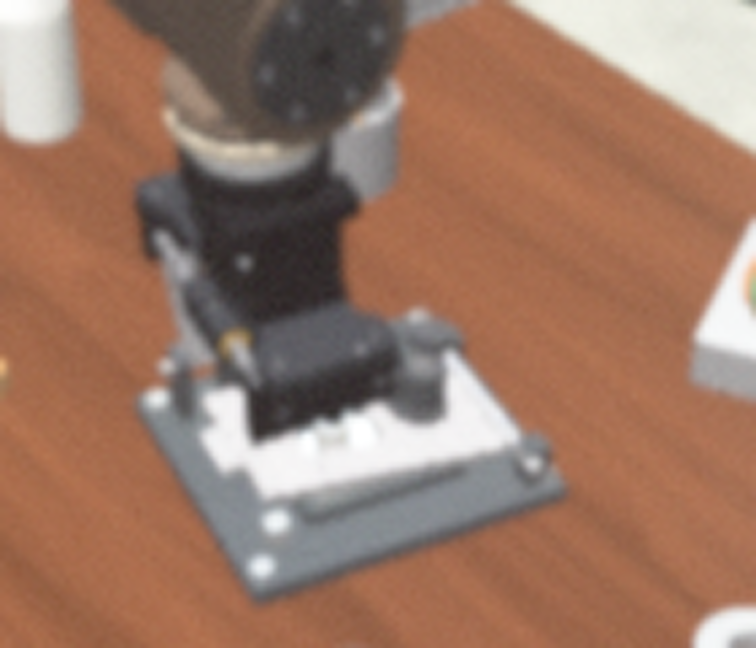

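Emit:
play_rows(
  moves=[
    [0.002,0,0.008,0,0.006,0,0],
    [0,0,0.008,0,0,0,0],
    [0,0,0.002,0,0,0,0],
    [0,0,0.001,0,0,0,0],
  ],
)

```text
t: 11.6
eef_pos: [481.9, 19.2, 49.3]
tcp_rot: [3.14, 0.006, 2.935]
ft_force: [-0.5, -0.1, 0.9]
opening: 0.006
```

Run:
```python
from h import *
st()
```

```text
t 11.6 nest [-58.6  -3.   49.3] rpy [3.14  0.006 2.935] F [-0.5 -0.2  0.9] op 0.006
```

Emit:
play_rows(
  moves=[
    [0,0,0.002,0,0.003,0,0],
    [0,0,0.001,0,0,0,0],
  ],
)

```text
t: 11.8
eef_pos: [482.1, 19.2, 48.1]
tcp_rot: [3.14, 0.003, 2.935]
ft_force: [-7.1, 0.4, 25.0]
opening: 0.001
```

Run:
```python
from h import *
st()
```

```text
t 11.8 nest [-58.5  -2.9  48.1] rpy [3.140e+00 3.000e-03 2.935e+00] F [-7.  -1.1 25. ] op 0.001
```

Emit:
play_rows(
  moves=[
    [0,0,-0.02,0,0,0,0],
    [0,0,-0.045,0,0,0,0],
    [0,0.01,-0.045,0,0,0,0],
    [0,0.03,-0.03,0,0,0,0],
    [0,0.045,-0.01,0,0,0,0],
    [0,0.045,0,0,0,0,0],
    [0,0.03,0,0,0,0,0],
    [0,0,0,0,0,0,0],
  ],
)

```text
t: 12.6
eef_pos: [517.3, 181.0, 208.8]
tcp_rot: [3.136, 0.01, 2.931]
ft_force: [-0.1, -0.2, -0.2]
opening: 0.003
```

Run:
```python
from h import *
st();plan(n2w([-60,153,117]),2.934,3,0,3)
C=lambda t:np.array([83-72*np.cos(t),47+72*np.sin(t)])
for t in [2.1,1.9,1.75,1.57,1.4,1.2,1.0,.8,.6,.4,.2,0]:
    c=C(t)
    if t>=1.57:p=c+[24,-6]
    elif t>=.8:p=c+12*np.array([np.sin(t),np.cos(t)])+[12,0]
    else:p=c+[5+(t/.8)*15,12]
    print(t,(p+[0,14]).round(1))
snap('side','s4');crop('s4',190,110,330,230,5.4,'s4c');snap('scene','c4');crop('c4',200,150,340,270,5.4,'c4c');
```

```text
t 12.6 nest [-57.4 162.6 208.8] rpy [3.136 0.01  2.931] F [-0.1 -0.2 -0.2] op 0.003
t 12.6 pos [517.3 181.  208.8] rpy [3.136 0.01  2.931] F [-0.1 -0.2 -0.2] op 0.003
[[0.001,-0.003,0.031,0.002,0.003,-0.001,0],[0.001,-0.003,0.031,0.002,0.003,-0.001,0],[0.001,-0.003,0.031,0.002,0.003,-0.001,0]]
2.1 [143.3 117.2]
1.9 [130.3 123.1]
1.75 [119.8 125.8]
1.57 [106.9 127. ]
1.4 [ 94.6 134. ]
1.2 [ 80.1 132.5]
1.0 [ 66.2 128.1]
0.8 [ 53.4 121. ]
0.6 [ 39.8 113.7]
0.4 [ 29.2 101. ]
0.2 [21.2 87.3]
0 [16. 73.]
```

View pics/s4c.png

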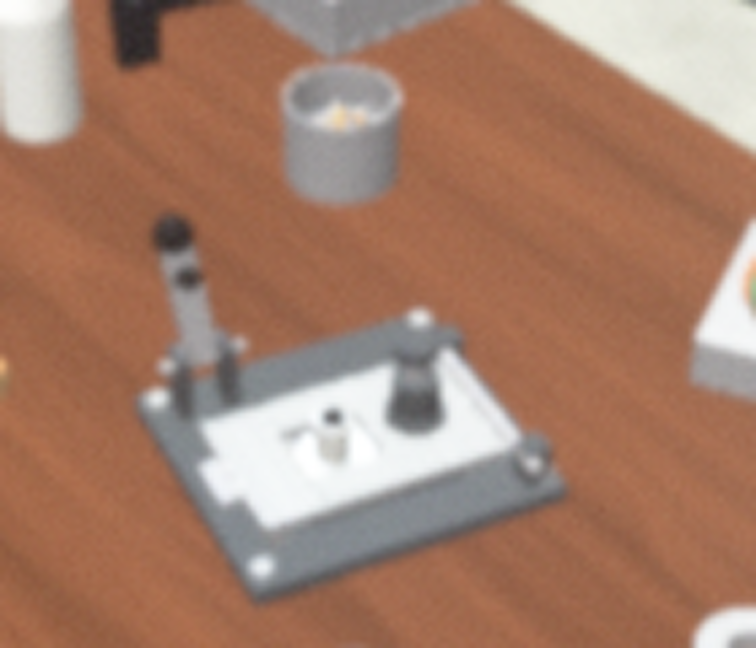

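View pics/c4c.png

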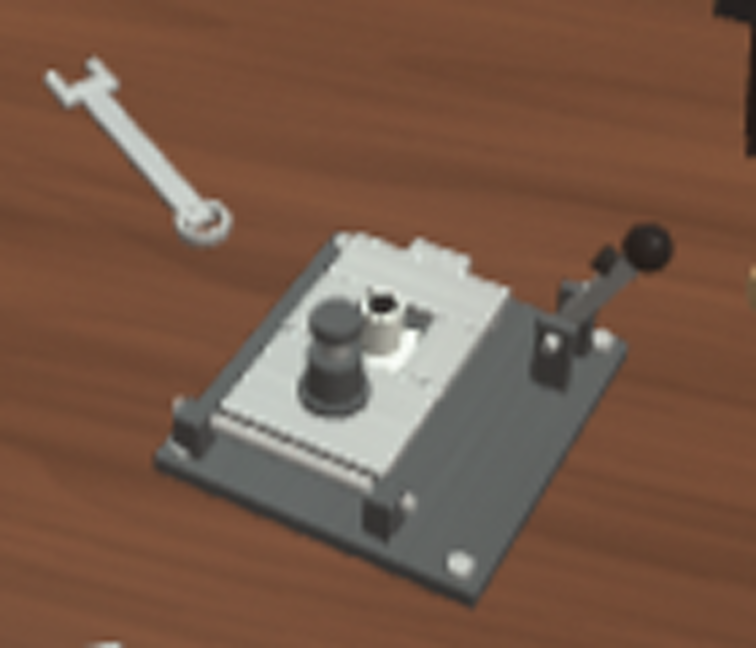

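Lid is shut flat with the stub through the window, and the clamp is still open. Next I lower the fingers outboard of the ball.

Emit:
play_rows(
  moves=[
    [0.002,-0.004,0.025,0.005,0.008,-0.003,0],
    [0,0,0.03,0,0.002,0,0],
    [0,0,0.03,0,0,0,0],
    [0,0,0.004,0,0,0,0],
    [0,0,0,0,0,0,0],
  ],
)

```text
t: 13.2
eef_pos: [514.0, 169.9, 118.3]
tcp_rot: [-3.141, -0.001, 2.928]
ft_force: [0.8, -0.5, -0.1]
opening: 0.002
```

Run:
```python
from h import *
st()
```

```text
t 13.2 nest [-58.3 151.1 118.3] rpy [-3.141e+00 -1.000e-03  2.928e+00] F [ 0.8 -0.4 -0.1] op 0.002
```

Emit:
play_rows(
  moves=[
    [0.001,-0.01,0,0,0,-0.006,0],
    [0,-0.011,-0.004,0,0,0,0],
    [0,-0.011,-0.003,0,0,0,0],
    [0,-0.011,-0.002,0,0,0,0],
  ],
)

```text
t: 13.6
eef_pos: [505.4, 125.6, 132.7]
tcp_rot: [3.138, 0.006, 2.934]
ft_force: [-0.4, 3.6, 1.9]
opening: 0.007
```

Run:
```python
from h import *
st()
```

```text
t 13.6 nest [-57.6 106.  132.7] rpy [3.138 0.006 2.934] F [-1.1  3.5  1.9] op 0.007
```

Emit:
play_rows(
  moves=[
    [0.001,-0.012,0.002,0,0.004,0,0],
    [0,-0.014,0.002,0,0,0,0],
    [0,-0.014,0.005,0,0,0,0],
  ],
)

```text
t: 13.9
eef_pos: [496.2, 83.2, 125.5]
tcp_rot: [3.137, 0.007, 2.934]
ft_force: [0.7, 1.2, 0.9]
opening: 0.003
```

Run:
```python
from h import *
st()
```

```text
t 13.9 nest [-57.9  62.6 125.5] rpy [3.137 0.007 2.934] F [0.5 1.4 0.9] op 0.003
```

Emit:
play_rows(
  moves=[
    [0.001,-0.01,0.007,0.003,0.004,0,0],
    [0,-0.012,0.01,0,0,0,0],
    [0,-0.01,0.012,0,0,0,0],
    [0,-0.007,0.012,0,0,0,0],
  ],
)

```text
t: 14.3
eef_pos: [485.5, 40.4, 81.4]
tcp_rot: [3.141, 0.001, 2.933]
ft_force: [1.2, 2.2, 0.8]
opening: 0.002
```

Run:
```python
from h import *
st();snap('side','s5');crop('s5',190,110,330,230,5.4,'s5c')
```

```text
t 14.3 nest [-59.5  18.5  81.4] rpy [3.141e+00 1.000e-03 2.933e+00] F [0.7 2.4 0.8] op 0.002
```

View pics/s5c.png

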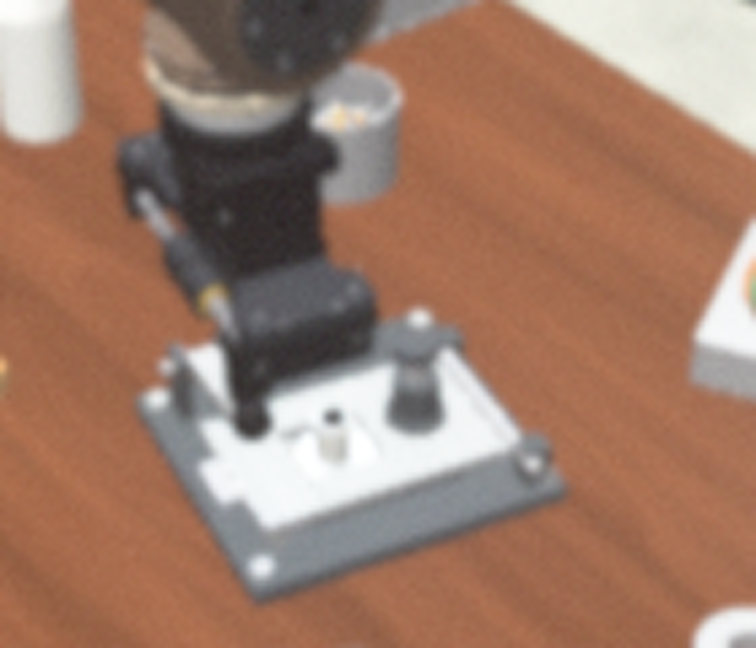

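Emit:
play_rows(
  moves=[
    [0,-0.003,0.004,0,0,0,0],
    [0,0,0.003,0,0,0,0],
    [0,0,0.001,0,0,0,0],
    [0,0,0.001,0,0,0,0],
  ],
)

```text
t: 14.75
eef_pos: [483.4, 35.5, 72.3]
tcp_rot: [-3.141, -0.003, 2.932]
ft_force: [-4.2, 1.2, 22.1]
opening: 0.002
```

Run:
```python
from h import *
st()
```

```text
t 14.75 nest [-60.5  13.3  72.3] rpy [-3.141e+00 -3.000e-03  2.932e+00] F [-4.4  0.3 22.1] op 0.002
```

Emit:
play_rows(
  moves=[
    [0,0,-0.015,0,0,0,0],
    [0,0,-0.04,0,0,0,0],
    [-0.01,0,-0.02,0,0,0,0],
    [-0.04,-0.007,0,0,0,0,0],
    [-0.04,-0.007,0,0,0,0,0],
    [0,0,0,0,0,0,0],
  ],
)

```text
t: 15.35
eef_pos: [570.4, 3.1, 151.5]
tcp_rot: [-3.139, -0.003, 2.936]
ft_force: [-0.8, -0.6, 0.3]
opening: 0.006
```

Run:
```python
from h import *
np.set_printoptions(precision=1,suppress=True)
st();plan(n2w([33,0,118]),2.934,2,0,3)
snap('side','s6');crop('s6',190,110,330,230,5.4,'s6c');snap('scene','c6');crop('c6',200,150,340,270,5.4,'c6c')
X,e=tri((load('s4'),190+417/5.4,110+340/5.4),(load('c4'),200+336/5.4,150+320/5.4));print('cap',w2n(X),e)
```

```text
t 15.35 nest [ 31.2  -0.5 151.5] rpy [-3.1 -0.   2.9] F [-0.6 -0.8  0.3] op 0.006
t 15.35 pos [570.4   3.1 151.5] rpy [-3.1 -0.   2.9] F [-0.8 -0.6  0.3] op 0.006
[[-0.001,0.0,0.017,-0.001,-0.001,0.001,0],[-0.001,0.0,0.017,-0.001,-0.001,0.001,0]]
cap [33.6  1.4 82.8] [np.float64(0.21326798011121673), np.float64(0.21326798011122225)]
```

View pics/s6c.png

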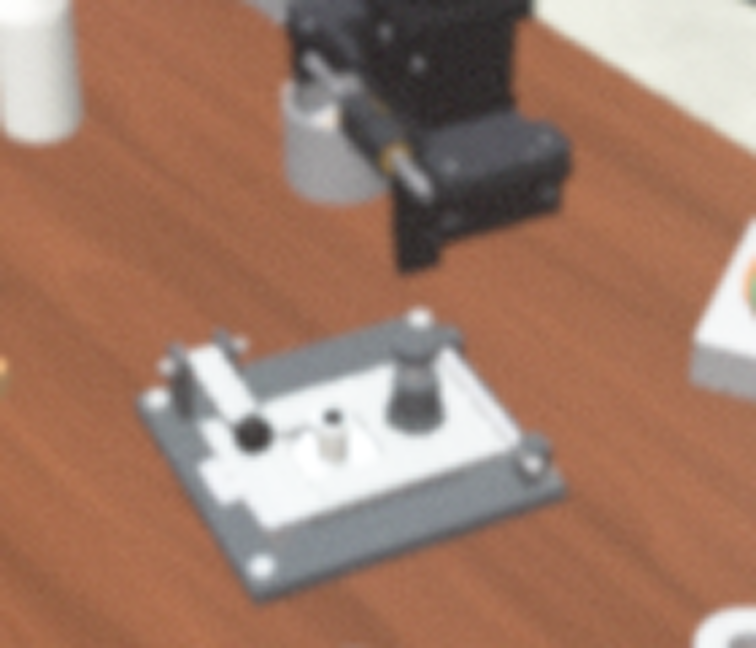

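View pics/c6c.png

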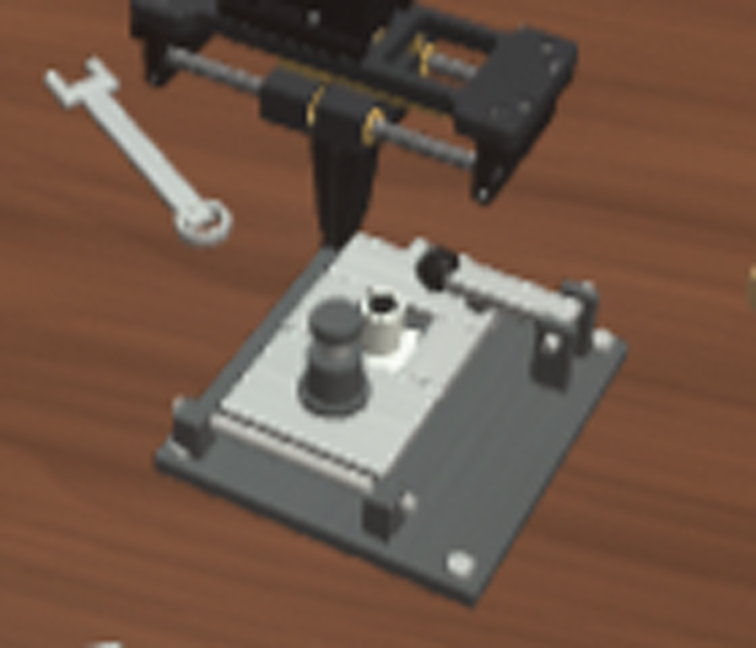

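Emit:
play_rows(
  moves=[
    [-0.002,0.001,0.02,-0.001,-0.002,0.002,0],
    [0,0,0.02,0,0,0,0],
    [0,0,0,0,0,0,0],
  ],
)

```text
t: 15.75
eef_pos: [565.7, 6.2, 109.9]
tcp_rot: [-3.14, -0.007, 2.935]
ft_force: [0.8, -0.1, -0.9]
opening: 0.004
```

Run:
```python
from h import *
st()
```

```text
t 15.75 nest [ 26.    1.6 109.9] rpy [-3.14  -0.007  2.935] F [ 0.8  0.1 -0.9] op 0.004
```

Emit:
play_rows(
  moves=[
    [-0.007,-0.001,0.001,0,-0.006,0.001,0],
    [0,0,0,0,0,0,0],
  ],
)

```text
t: 15.95
eef_pos: [572.0, 4.2, 109.8]
tcp_rot: [-3.139, -0.001, 2.935]
ft_force: [0.3, -1.0, 0.5]
opening: 0.004
```

Run:
```python
from h import *
st()
```

```text
t 15.95 nest [ 32.6   1.  109.8] rpy [-3.139e+00 -1.000e-03  2.935e+00] F [ 0.4 -0.9  0.5] op 0.004
```

Emit:
play_rows(
  moves=[
    [0,0,0.005,0,0,0,0],
    [0,0,0.004,0,0,0,0],
    [0,0,0.002,0,0,0,0],
  ],
)

```text
t: 16.25
eef_pos: [572.6, 4.2, 100.3]
tcp_rot: [-3.14, 0.002, 2.935]
ft_force: [-2.1, -0.5, 8.7]
opening: 0.006
```

Emit:
play_rows(
  moves=[
    [0,0,0.003,0,0,0,0],
    [0,0,0.003,0,0,0,0],
  ],
)

```text
t: 16.45
eef_pos: [572.7, 4.2, 95.7]
tcp_rot: [-3.14, 0.004, 2.935]
ft_force: [-2.3, -0.4, 10.1]
opening: 0.006
```

Emit:
play_rows(
  moves=[
    [0,0,0.003,0,0,0,0],
    [0,0,0.002,0,0,0,0],
  ],
)

```text
t: 16.65
eef_pos: [572.8, 4.2, 92.1]
tcp_rot: [-3.14, 0.005, 2.935]
ft_force: [-8.6, 0.5, 26.0]
opening: 0.007
```

Emit:
play_rows(
  moves=[
    [0,0,0,0,0,0,0],
    [0,0,-0.01,0,0,0,0],
    [0,0,-0.03,0,0,0,0],
    [0,0,-0.04,0,0,0,0],
    [0,0,-0.04,0,0,0,0],
    [0,0,-0.03,0,0,0,0],
    [0,0,0,0,0,0,0],
    [0,0,0,0,0,0,0],
  ],
)

```text
t: 17.45
eef_pos: [571.2, 4.7, 250.2]
tcp_rot: [-3.14, 0.005, 2.935]
ft_force: [-0.6, -0.6, -0.2]
opening: 0.005
```

Run:
```python
from h import *
st();snap('side','s7');crop('s7',190,110,330,230,5.4,'s7c');snap('scene','c7');crop('c7',200,150,340,270,5.4,'c7c')
```

```text
t 17.45 nest [ 31.7   1.3 250.2] rpy [-3.14   0.005  2.935] F [-0.5 -0.7 -0.2] op 0.005
```

View pics/s7c.png

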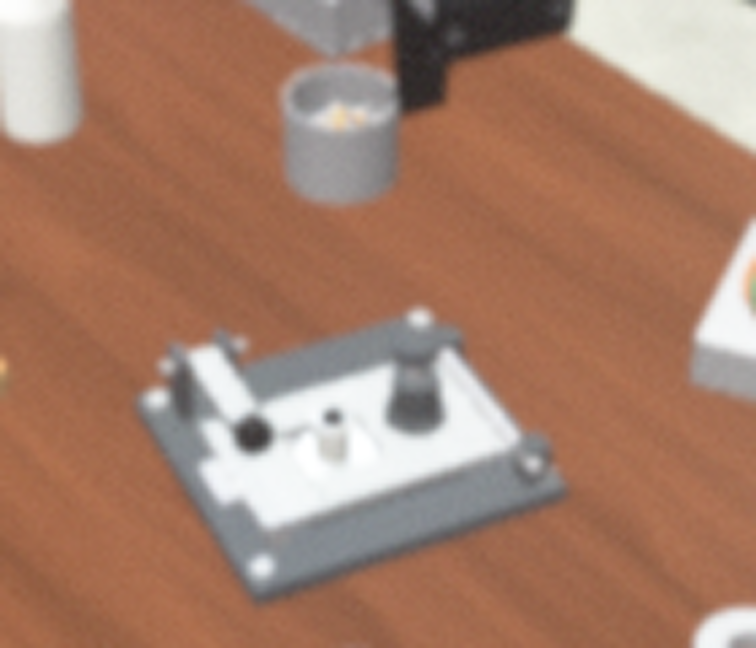

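View pics/c7c.png

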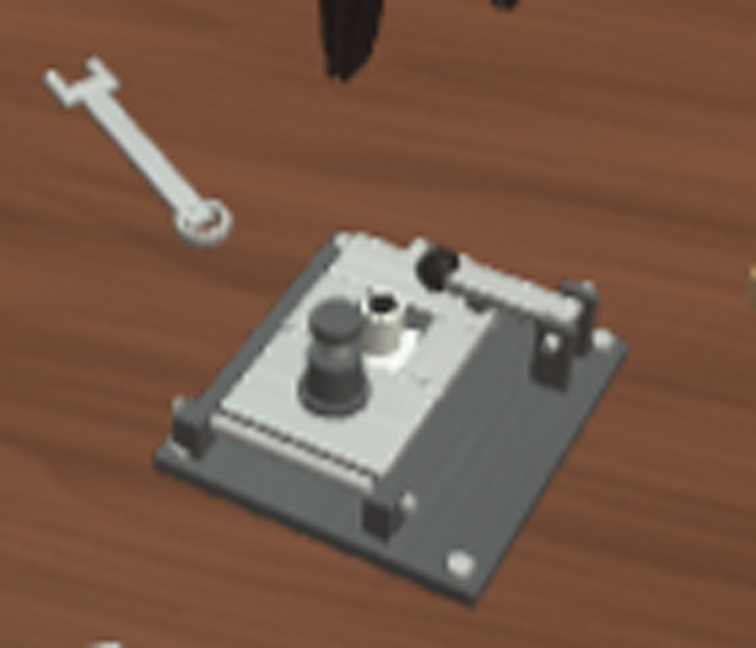

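View pics/c7.png

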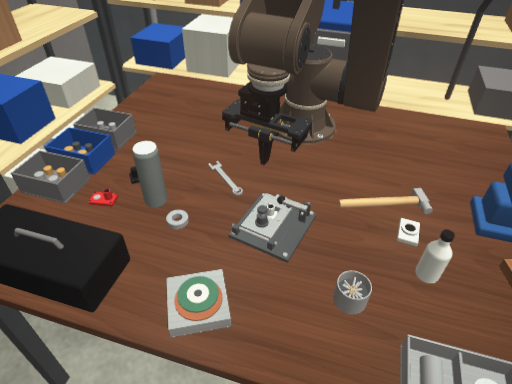

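The lid is shut, the clamp is level across it, and the punch cap is back at its earlier height (crop pixel 336,320). Everything else is where it was and the gripper is clear, so I'm handing in.

```bash
python3 -c "
from h import *
print(job_done())"
```

```text
the job is handed in; nothing more can be done
None
```

I loaded the cover, shut the lid, swung the clamp down and fired the punch, in that order, then handed the job in at about 17.5 s. No verdict came back.

- **Cover:** gripped by its stub and lowered into the nest with the stub end away from the hinge. The wrist camera put its centre about 0.4 mm from the nest centre before I closed the lid. At first contact with the nest floor the wrist force briefly read about 36 N.
- **Lid:** pushed shut until it met a hard stop at the expected height (25 N), with the clamp still open. The picture showed it flat, with the stub up through the window.
- **Clamp:** pushed over by its ball until it met a hard stop at its down height (22 N).
- **Punch:** pressed 10 mm to its bottom stop (26 N there). The force did not rise further between about 2 and 6 mm of travel, which fits the trip.

In the last pictures the lid is shut, the clamp is down and the punch cap is back at its earlier height. The other things on the bench look unmoved by eye, and the gripper is well clear. No check failed; triangulation put the punch cap top about 5 mm below the stated height, but contact came near the stated height.

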